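# Shut the tagged airbrush line

## Task

The hose on the tagged airbrush line is going to be changed. Push the dust cover of the air box on the bench all the way back, sliding it in its guides without lifting it out, then push the valve handle that carries the round tag round until it is fully shut. Leave the cover open, leave the other two valve handles as they are, and do not shift the things standing around the box.

Things in the scene. Friction and masses are not known exactly. Their poses are not given: they have to be found in the camera images.
- air_box: Grey steel box fixed to the bench, 305 mm (x) by 332 mm (y), flat top 85 mm above the bench. Origin on the bench, below the middle of its front valve bay; x points to the back of the box, away from the robot, y to its left. It reaches from x = -83 to 222 mm. Brass couplings project 18 mm from the front face at 45 mm height; a round gauge projects 23 mm from the left side.
- bay (a point): Middle of the valve bay, at the box top (85 mm above the bench), axes as the box's: an opening in the top, 130 mm (x) by 300 mm (y), hidden by the cover at the start. In it stand three ball valves side by side, their turning axes at x = 20 mm and y = 82, -2 and -86 mm from here; which of the three is the tagged one varies.
- rear_stop (a point): Middle of the front face of the 6 mm high strip that stops the cover at the back, x = 216 mm in the box frame, on the flat closed deck (85 mm above the bench) behind the bay. Guides rise 6 mm above the top along both sides of the box, and a 5 mm high strip (x -83 to -77 mm) stands on the front edge.
- cover: Loose aluminium dust cover lying on the box top between the side guides, about 0.4 kg, sliding with ordinary friction (a few N). Flat sheet 150 mm (x) by 316 mm (y), 4 mm thick. Origin in the middle of its underside, axes as the box's. At the start it is shut or up to 20 mm ajar (0 to 20 mm along the box's x from the box origin); against the rear stop it is at 141 mm.
- lip (a point): Middle of the front face of the cover's lip, a 4 mm thick strip folded up along the whole front edge of the cover; its top is 107 mm above the bench, this point 98 mm. Pushed here towards the back of the box, the cover slides straight.
- handle_tagged (a joint): Lever of the tagged valve, a quarter turn: 0 = open (lever along its pipe, pointing to the front of the box, -x), 1.571 = shut against its stop (across the pipe, pointing to the box's left, +y), so clockwise from above. Starts between 0 and 0.35. Friction about 0.18 N m (about 5 N at 35 mm from the pivot); stays where it is left.
- tagged_pivot (a point): Point on the turning axis of the tagged lever at its mid height, 69 mm above the bench (16 mm below the box top); axes as the box's. The lever is a flat steel bar 14 mm wide and 6 mm thick (66 to 72 mm above the bench), reaching 52 mm from this axis. The valve body and its pipe below the lever stay under 60 mm above the bench.
- tagged_tip (a point): Point inside the tagged lever, 42 mm from its turning axis, straight below the middle of the tag. The tag is a plain steel disc, 30 mm across and 4 mm thick, lying on the lever (72 to 76 mm above the bench), so that this handle ends in a round paddle reaching 57 mm from its axis; the other two levers are plain bars without a disc.
- handle_plain_a (a joint): An untagged handle. Same joint values and friction as the tagged one: 0 = open, 1.571 = shut; it starts at or close to 0 and must stay as found.
- handle_plain_b (a joint): An untagged handle. Same joint values and friction as the tagged one: 0 = open, 1.571 = shut; it starts at or close to 0 and must stay as found.
- plain_a_tip (a point): Point on an untagged lever (bar 14 mm wide, reaching 52 mm), 42 mm from its turning axis, 69 mm above the bench.
- plain_b_tip (a point): Point on the other untagged lever, 42 mm from its turning axis, 69 mm above the bench.
- ink_jar: Bystander: small glass jar with a black cap, 44 mm across, 58 mm tall, left of the box. Origin at the centre of its underside.
- tape_roll: Bystander: roll of tape lying flat, 96 mm across, 24 mm tall, right of the box. Origin at the centre of its underside.
- brush_pot: Bystander: white pot 68 mm across, 85 mm tall, with brushes standing up to about 190 mm, left of the back of the box. Origin at the centre of its underside.
- model_plane: Bystander: white model aeroplane, 190 mm span, 170 mm long, about 110 mm tall, on a round wooden foot 70 mm across, right of the back of the box. Origin at the centre of the underside of the foot.

How it is judged:
By the outcome, as a careful person would: the job done as asked, in the order asked, and still so for the second after the job is handed in, with the robot touching nothing.
It also fails if it takes over 45 s, if anything falls off the work surface, if the arm or the gripper's body presses on something with over 40 N, if the wrist force passes 120 N, or if a joint passes its speed limit or range.

## Robot

A 6-joint arm with a two-finger parallel gripper is mounted at the origin on the work surface. World frame = base frame: x ahead of the robot, y to its left, z up, the work surface at z = 0. Lengths are in mm, angles in degrees, forces in N, time in s.
With the tool pointing down it reaches from about 350 to 850 mm from the base axis. Payload 8.1 kg.
Tool frame: the origin (TCP) lies midway between the tips of the shut fingers; the grasp point (between the pads) lies 19 mm behind it; z points along the fingers, y is the line along which they close (so a half turn about z gives the same grasp; the last joint's range is limited). The gripper opens to 85 mm and grips with 20 to 120 N. Pads are 22 mm wide; open, the fingers measure 114 mm over their backs; the gripper's body (76 mm by 85 mm) begins 54 mm behind the grasp point. The pads swing forward as they close: fully open they stand 13 mm farther back than shut.
Start: joints at [-81.096, 7.471, 85.268, -0, 87.261, -4.893], TCP at [143.108, -582.688, 231.292] pointing down, gripper open.
Joint ranges: [-169.43, 169.43], [-51.17, 129.36], [1.28, 143.12], [-76.62, 256.62], [0, 156.53], [-152.29, 152.29]. Speed limits (degrees/s): [136.94, 136.94, 159.86, 180, 180, 180].

## Interface

Orientations are given as [roll, pitch, yaw] about the fixed x, y, z axes, in that order (R = Rz(yaw) Ry(pitch) Rx(roll)).
In Python, from bench import r gives the robot as it stands. The module is installed in compiled form; this text tells all that it offers.
- The arm moves only by the tool jog_arm, never from a script. Its argument "rows" is a list of rows, each a list of 2 entries, a list of its own where there are three numbers: the shift along the tool's x, y, z in mm, then the turn, a rotation vector about the tool's x, y, z in rad. A call has 1 to 10 rows; each row is the pose to reach, as a shift and turn from the pose commanded when the call began, along the tool's axes at that moment; what a row does not reach only later rows make up. A row lasts 1/10 s, in which the tool goes at most 50 mm and 8.59 degrees, less where a joint would pass 70% of its speed; a pose out of reach is approached as far as the arm can. A call with a gripper value outside its range is refused whole. "grip" is the finger opening in mm, from 0 to 85.4, set as the call begins (left out, the last holds). The fingers move at their own pace and stop on an object; "force" is the grip in N (left out, the last holds). Time passes only in rows, so rows that repeat a pose let the fingers close. It gives the time, the measured TCP pose, the force, the opening and the grip force at its end, in the units of the state.
- r.sense(): the state, without advancing time (a new reading comes with each control period).
- r.snapshot(name): name is "scene" or "top" or "wrist"; returns (picture, depth): 480x640x3 uint8, blue, green, red; 480x640 float32, mm along the optical axis (not along the pixel's ray), 0 where there is no reading.
- r.camera_params(name): a dict with "fx", "fy", "cx", "cy" (pixels), "dist_coeffs" ([k1, k2, p1, p2, k3] as OpenCV has them; the pictures are not rectified), "pose" (4x4, takes a point from camera to world coordinates); the wrist camera has in their place "tool_from_camera" (4x4, takes a point from camera to tool coordinates, whose origin is the TCP and whose axes are the flange's). Camera axes: x right, y down, z forward; pixel columns grow to the right and rows downward; lengths in mm; the calibration is good to about 2 mm. A picture is of the moment at which its call begins: read the wrist's pose just before it. camera_params takes no time and is no camera call.
- r.hand_in(): hands the job in; it is judged then, once.
The state is a dict: "time": time; "joint_pos": joint angles; "qd": joint speeds; "joint_efforts": joint torques, N m; "tool_pos": TCP position; "tcp_rot": TCP orientation; "ft_force": force on the tool from outside, world axes, zero at the start; "wrist_torque": the same for the moment, N m; "finger_gap": finger opening in mm; "grip_force": force on a finger pad.
Only numpy, scipy, OpenCV 4.12 (cv2) and the standard library are available. Lean on these libraries where they do the work, as an engineer would, in place of code of your own. Each camera call takes 0.05 s, during which the arm holds its last target. There are 200 camera calls.

## Working session

There is one attempt and no reset: what is moved stays moved. The work goes in short steps, Python scripts to look and compute and a tool call to move; the robot and the scene stay as the last step left them, time stands still between calls to the robot, and variables do not carry over. Pictures are saved under pics/ and viewed, at most 10 in all, crops included, and the job is handed in when it is done.

Besides the shell and the picture viewer there is one more tool, called as name(argument=value, ...) on one line, values as JSON. jog_arm: Moves the arm, as the interface text tells. Its arguments: {"type":"object","properties":{"rows":{"type":"array"},"grip":{"type":"number"},"force":{"type":"number"}},"required":["rows"]}

```bash
mkdir -p pics; cat > h.py <<'E'
import numpy as np, cv2
from bench import r
from scipy.spatial.transform import Rotation as R
def K(p): return np.array([[p['fx'],0,p['cx']],[0,p['fy'],p['cy']],[0,0,1]])
def pose(name,s=None):
    p=r.camera_params(name)
    if name!='wrist': return p,np.array(p['pose'])
    s=s or r.sense(); T=np.eye(4); T[:3,:3]=R.from_euler('xyz',s['tcp_rot'],degrees=True).as_matrix(); T[:3,3]=s['tool_pos']
    return p,T@np.array(p['tool_from_camera'])
def onplane(p,T,px,z):
    n=cv2.undistortPoints(np.array(px,float).reshape(-1,1,2),K(p),np.array(p['dist_coeffs'])).reshape(-1,2)
    d=np.c_[n,np.ones(len(n))]@T[:3,:3].T; o=T[:3,3]
    return o+d*((z-o[2])/d[:,2])[:,None]
def cloud(p,T,D):
    v,u=np.mgrid[:480,:640]; n=cv2.undistortPoints(np.c_[u.ravel(),v.ravel()].astype(float).reshape(-1,1,2),K(p),np.array(p['dist_coeffs'])).reshape(480,640,2)
    c=np.dstack([n,np.ones((480,640))])*D[...,None]
    return c@T[:3,:3].T+T[:3,3]
E
python3 - <<'E'
from h import *
print(r.sense())
for n in('top','scene'):
    im,D=r.snapshot(n); cv2.imwrite(f'pics/{n}0.png',im); p,T=pose(n); np.savez(f'{n}0.npz',im=im,D=D,T=T)
    print(n,T.round(2).tolist(),p['fx'])
E
```

```text
{'time': 0.0, 'joint_pos': array([-8.10974738e+01,  7.51629098e+00,  8.53324651e+01,  4.16511938e-04,
        8.72606636e+01, -4.89358630e+00]), 'qd': array([ 0.03702574, -0.02131502,  0.05214285,  0.07142122,  0.01902619,
        0.03350049]), 'joint_efforts': array([-1.18482545e-03, -5.69390059e+01, -5.00561571e+01, -2.40330746e-04,
        1.48548750e-02, -1.49150350e-05]), 'tool_pos': array([ 143.01093636, -582.12047793,  230.20156635]), 'tcp_rot': array([-1.79891015e+02, -9.74857045e-03,  1.37960829e+01]), 'ft_force': array([-0.70074492, -0.03824505,  0.75011687]), 'wrist_torque': array([ 0.06814742, -0.00300255,  0.03812567]), 'grip_force': 0.0, 'finger_gap': 85.31319811016378}
top [[0.01, -0.98, 0.18, 456.73], [-1.0, -0.02, -0.0, 44.09], [0.01, -0.18, -0.98, 940.21], [0.0, 0.0, 0.0, 1.0]] 461.93031365959826
scene [[-0.83, 0.39, -0.4, 1060.8], [0.56, 0.55, -0.62, 773.87], [-0.02, -0.74, -0.68, 866.87], [0.0, 0.0, 0.0, 1.0]] 495.58088513587285
```

View pics/top0.png

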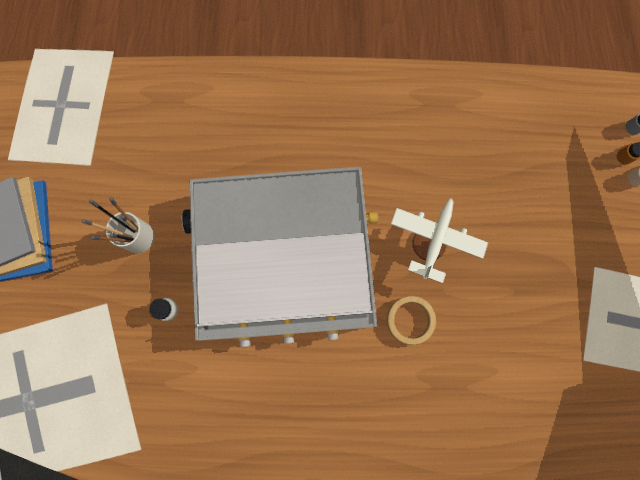

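View pics/scene0.png

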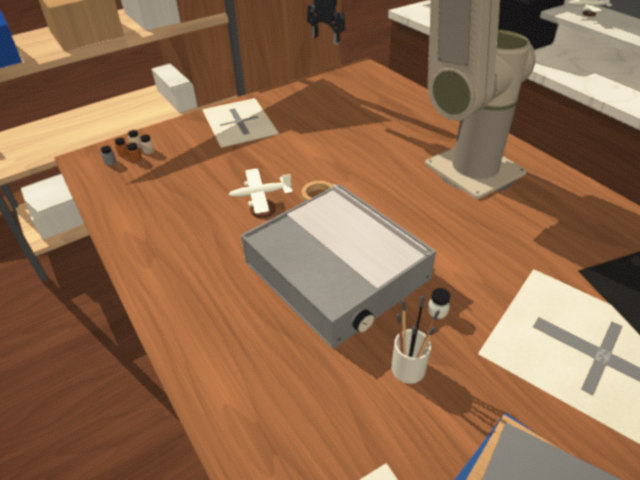

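The top view shows the box with outer corners at about (190,181), (360,169), (376,326) and (197,339). The light cover runs from y≈240 (rear edge) to its lip at y≈320. The jar (163,309) and pot (130,233) are on the left; the tape (412,320) and plane (438,240) are on the right.

```bash
python3 - <<'E'
from h import *
d=np.load('top0.npz'); im,D,T=d['im'],d['D'],d['T']; p=r.camera_params('top')
P=cloud(p,T,D)
c=onplane(p,T,[(190,181),(360,169),(376,326),(197,339)],91); print('box corners BL BR FR FL',c.round(1).tolist())
e=lambda a,b:np.linalg.norm(c[a]-c[b]).round(1)
print('sizes',e(0,1),e(1,2),e(2,3),e(3,0))
# cover mask: bright, low saturation, within box
hsv=cv2.cvtColor(im,cv2.COLOR_BGR2HSV); print(hsv[280,280],hsv[210,280],P[280,280],P[210,280])
m=((hsv[...,2]>(int(hsv[280,280,2])+int(hsv[210,280,2]))/2)&(hsv[...,1]<60)).astype(np.uint8); n,l,s,_=cv2.connectedComponentsWithStats(m)
cn=max(cv2.findContours((l==l[280,280]).astype(np.uint8),0,1)[0],key=cv2.contourArea)
b=cv2.boxPoints(cv2.minAreaRect(cn)); print(b.tolist()); q=onplane(p,T,b,89);print(q.round(1).tolist())
m2=((P[...,2]>75)&(P[...,2]<112)).astype(np.uint8); n,l,s,_=cv2.connectedComponentsWithStats(m2)
mm=l==l[280,280]; pts=P[mm][:,:2].astype(np.float32); R_=cv2.minAreaRect(pts);print('depth rect',R_, 'z',np.percentile(P[mm][:,2],[5,50,95]))
cv2.imwrite('pics/crop.png',cv2.resize(im[150:360,140:460],None,fx=2.5,fy=2.5,interpolation=cv2.INTER_CUBIC))
E
```

```text
box corners BL BR FR FL [[720.6, 279.0, 91.0], [749.4, -48.2, 91.0], [451.8, -76.3, 91.0], [423.1, 248.5, 91.0]]
sizes 328.4 299.0 326.0 299.1
[ 11  14 203] [ 19  14 148] [533.59129914 100.52206229  86.30807225] [667.17195405 104.20330001  84.34990706]
[[190.88821411132812, 245.54710388183594], [364.9352722167969, 232.1588592529297], [371.1176452636719, 312.5294189453125], [197.07058715820312, 325.91766357421875]]
[[595.1, 269.7, 89.0], [625.7, -57.0, 89.0], [476.1, -67.7, 89.0], [446.6, 250.0, 89.0]]
depth rect ((588.160888671875, 101.82005310058594), (306.95928955078125, 333.0572204589844), 5.280132293701172) z [82.47004302 86.84174837 90.87088965]
```

View pics/crop.png

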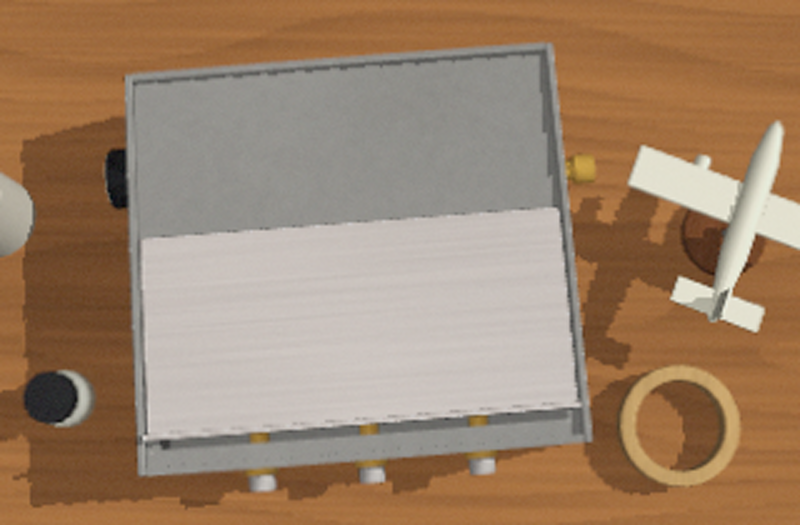

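The cover lip runs from crop (145,437) to (580,403), full-image about (198,325) to (372,311). Depth and corners agree: origin ≈ (518,95), yaw ≈ 5.3°, and the sizes match. I'll move above the box front, with the fingers shut and turning to yaw ~95°.

jog_arm(rows=[[[336,-208,-20],[0,0,-0.6]],[[336,-208,-20],[0,0,-0.6]],[[336,-208,-20],[0,0,-0.6]],[[336,-208,-20],[0,0,-0.6]],[[336,-208,-20],[0,0,-1.0]],[[336,-208,-20],[0,0,-1.0]],[[336,-208,-20],[0,0,-1.0]],[[430,-591,-20],[0,0,-1.42]],[[430,-591,-20],[0,0,-1.42]],[[430,-591,-20],[0,0,-1.42]]], grip=0)

```text
time: 1.1
tool_pos: [398.8, -181.5, 249.2]
tcp_rot: [-180.0, -0.0, 95.5]
ft_force: [0.8, 0.2, 0.6]
finger_gap: 0.2
grip_force: 0.0
```

```bash
cat >> h.py <<'E'
O=np.array([518.,95.]); YAW=5.3
def box2w(x,y): a=np.radians(YAW); return O+np.array([x*np.cos(a)-y*np.sin(a),x*np.sin(a)+y*np.cos(a)])
def w2box(P): a=np.radians(YAW); d=np.asarray(P)[...,:2]-O; return np.stack([d[...,0]*np.cos(a)+d[...,1]*np.sin(a),-d[...,0]*np.sin(a)+d[...,1]*np.cos(a)],-1)
def row(x,y,z,yaw):  # box xy (mm), world z, yaw relative to box (deg) -> row from the present pose
    s=r.sense(); R0=R.from_euler('xyz',s['tcp_rot'],degrees=True); R1=R.from_euler('xyz',[180,0,YAW+yaw],degrees=True)
    return (R0.inv().apply(np.r_[box2w(x,y),z]-s['tool_pos'])).round(1),(R0.inv()*R1).as_rotvec().round(3)
E
python3 - <<'E'
from h import *
s=r.sense(); print(s['time'],s['tool_pos'],s['tcp_rot'],s['joint_pos'],s['finger_gap'])
print(r.camera_params('wrist')['tool_from_camera'])
d=np.load('top0.npz'); p,T=pose('top')
q=onplane(p,T,[(198,326),(372,312)],107); print('lip',w2box(q)); print('rear',w2box(onplane(p,T,[(197,245),(363,233)],89)))
print(row(-15,0,260,90))
E
```

```text
1.1 [ 398.75878643 -181.47739306  249.1819407 ] [-1.79959168e+02 -4.19101529e-02  9.55013426e+01] [-3.11894772e+01 -1.87693732e+01  1.07940706e+02  9.21053717e-03
  9.08864510e+01 -3.66906968e+01] 0.17156330680547155
[[-2.90607358e-04 -9.49246156e-01 -3.14534021e-01  8.15694029e+01]
 [ 9.99999955e-01 -2.97481692e-04 -2.61465904e-05 -4.76802488e-01]
 [-6.87485625e-05 -3.14534015e-01  9.49246200e-01 -1.43140168e+02]
 [ 0.00000000e+00  0.00000000e+00  0.00000000e+00  1.00000000e+00]]
lip [[ -57.21781994  154.87095415]
 [ -56.17029584 -157.4124446 ]]
rear [[  93.09575814  155.19005311]
 [  91.902883   -157.48159432]]
(array([263.8, 130.2, -10.7]), array([-0.001, -0.001,  0.004]))
```

jog_arm(rows=[[[264,53,70],[0,0,0]],[[264,53,70],[0,0,0]],[[264,53,70],[0,0,0]],[[264,53,70],[0,0,0]],[[264,53,70],[0,0,0]],[[264,53,70],[0,0,0]],[[264,53,130],[0,0,0]],[[264,53,152],[0,0,0]],[[264,53,152],[0,0,0]],[[264,53,152],[0,0,0]]])

```text
time: 2.1
tool_pos: [427.6, 84.1, 97.9]
tcp_rot: [-179.9, -0.0, 95.2]
ft_force: [0.4, -1.0, 1.0]
finger_gap: 0.4
grip_force: 0.0
```

```bash
python3 - <<'E'
from h import *
s=r.sense(); print(s['tool_pos'],s['ft_force'],w2box(s['tool_pos']))
im,D=r.snapshot('wrist'); cv2.imwrite('pics/w1.png',im)
for x in(-72,40,52): print(x,row(x,0,97,90))
E
```

```text
[427.61133126  84.06178513  97.93893177] [ 0.44884446 -1.02080157  1.00222871] [-91.01259923  -2.54219627]
-72 (array([ 2.7, 17.7,  2.4]), array([ 0.001,  0.   , -0.003]))
40 (array([  3.1, 129.7,   2.5]), array([ 0.001,  0.   , -0.003]))
52 (array([  3.1, 141.7,   2.5]), array([ 0.001,  0.   , -0.003]))
```

View pics/w1.png

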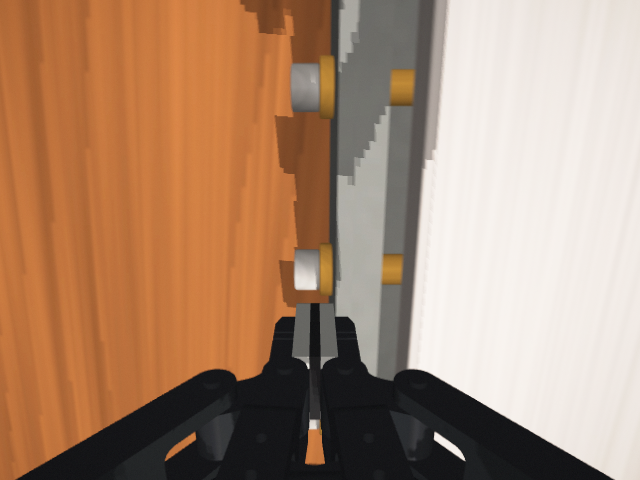

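The wrist view shows the shut fingertips at (315,305), standing in front of the cover's lip (edge at column ≈ 425) and clear of it. Now the push.

jog_arm(rows=[[[2,12,1],[0,0,0]],[[2,18,1],[0,0,0]],[[2,28,1],[0,0,0]],[[2,42,1],[0,0,0]],[[2,58,1],[0,0,0]],[[2,74,1],[0,0,0]],[[2,90,1],[0,0,0]],[[2,105,1],[0,0,0]],[[2,118,1],[0,0,0]],[[2,128,1],[0,0,0]]])

```text
time: 3.15
tool_pos: [556.9, 97.5, 99.1]
tcp_rot: [179.9, 0.0, 95.1]
ft_force: [-7.8, -1.0, 10.0]
finger_gap: 0.0
grip_force: 5.4
```

jog_arm(rows=[[[0,3,0],[0,0,0]],[[0,6,0],[0,0,0]],[[0,8,0],[0,0,0]],[[0,10,0],[0,0,0]],[[0,12,0],[0,0,0]],[[0,12,0],[0,0,0]]])

```text
time: 3.75
tool_pos: [568.3, 98.5, 98.9]
tcp_rot: [179.9, 0.0, 95.1]
ft_force: [-5.4, -0.0, 8.2]
finger_gap: 0.1
grip_force: 3.9
```

jog_arm(rows=[[[0,2,0],[0,0,0]],[[0,4,0],[0,0,0]],[[0,5,0],[0,0,0]],[[0,5,0],[0,0,0]]])

```text
time: 4.15
tool_pos: [572.0, 99.2, 98.8]
tcp_rot: [-179.9, -0.0, 95.2]
ft_force: [-13.3, 0.3, 12.1]
finger_gap: -0.1
grip_force: 7.8
```

```bash
python3 - <<'E'
from h import *
s=r.sense(); print(s['tool_pos'],s['ft_force'],w2box(s['tool_pos']))
im,D=r.snapshot('top'); cv2.imwrite('pics/t2.png',cv2.resize(im[150:360,140:460],None,fx=2.5,fy=2.5,interpolation=cv2.INTER_CUBIC))
E
```

```text
[571.98971951  99.24107431  98.82808426] [-13.27095478   0.25217339  12.13481659] [54.15064768 -0.76411967]
```

View pics/t2.png

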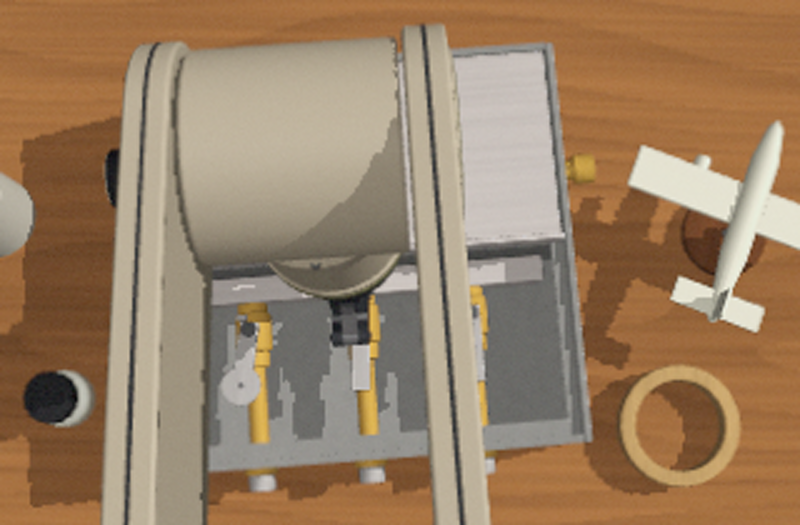

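The crop shows the bay open. The tag disc is on the left valve (disc at crop (240,386)), and the rear cover edge is nearly at the strip at crop (550,47). A little more push will show whether it has stopped.

jog_arm(rows=[[[0,1,0],[0,0,0]],[[0,2,0],[0,0,0]],[[0,2,0],[0,0,0]],[[0,2,0],[0,0,0]]])

```text
time: 4.6
tool_pos: [572.4, 99.4, 98.7]
tcp_rot: [-179.7, -0.0, 95.2]
ft_force: [-20.7, -0.0, 17.4]
finger_gap: 0.7
grip_force: 12.8
```

The force rose while the tool hardly moved, so the cover is against the rear stop. Now back off, rise and look at the tagged handle.

jog_arm(rows=[[[0,-5,0],[0,0,0]],[[0,-15,0],[0,0,0]],[[0,-35,0],[0,0,0]],[[0,-55,0],[0,0,0]],[[0,-60,-45],[0,0,0]],[[25,-60,-90],[0,0,0]],[[45,-60,-110],[0,0,0]],[[45,-60,-110],[0,0,0]],[[45,-60,-110],[0,0,0]],[[45,-60,-110],[0,0,0]]])

```text
time: 5.6
tool_pos: [509.7, 138.1, 205.3]
tcp_rot: [-179.9, 0.0, 95.1]
ft_force: [0.5, -0.6, 0.1]
finger_gap: 0.1
grip_force: 0.0
```

```bash
python3 - <<'E'
from h import *
s=r.sense(); print(s['tool_pos'],s['tcp_rot'],s['ft_force'],w2box(s['tool_pos']))
im,D=r.snapshot('wrist'); p,T=pose('wrist',s); np.savez('w2.npz',im=im,D=D,T=T); cv2.imwrite('pics/w2.png',im)
E
```

```text
[509.689245   138.05172054 205.30448162] [-1.79872573e+02  2.90283393e-02  9.51411118e+01] [ 0.5363414  -0.56772404  0.14293825] [-4.2985113  43.63533076]
```

View pics/w2.png

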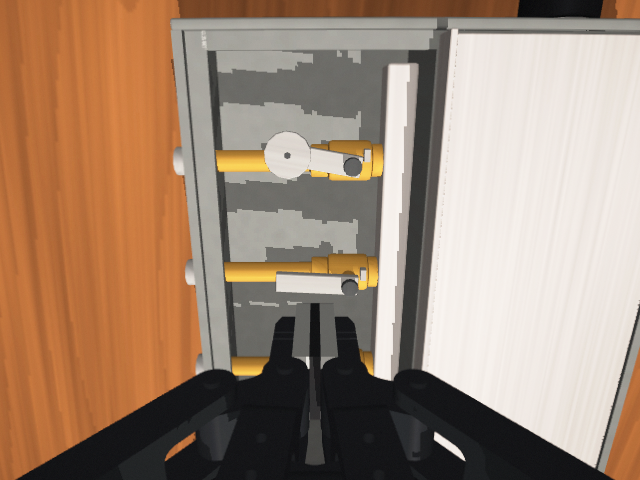

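The wrist view shows the disc centred at (287,155) and the tagged pivot screw at (352,166). The middle lever's end is at (277,282) and its pivot at (349,287). The light band at columns 385–415 needs a height check.

```bash
python3 - <<'E'
from h import *
d=np.load('w2.npz'); im,D,T=d['im'],d['D'],d['T']; p=r.camera_params('wrist'); P=cloud(p,T,D)
g=cv2.medianBlur(cv2.cvtColor(im,cv2.COLOR_BGR2GRAY),3)
c=cv2.HoughCircles(g[115:200,240:335],cv2.HOUGH_GRADIENT,1,50,param1=120,param2=12,minRadius=18,maxRadius=30); print('disc',None if c is None else c[0]+[240,115,0])
def q(n,px,z): print(n,px,'ray',w2box(onplane(p,T,[px],z))[0].round(1),'depth',w2box(P[px[1],px[0]]).round(1),P[px[1],px[0],2].round(1))
q('disc',(287,155),76);q('pivot',(352,166),73);q('mid pivot',(349,287),73);q('mid tip',(277,282),72);q('bar right',(330,160),72)
for px in[(400,150),(400,300),(386,200),(414,200),(422,200),(445,200),(460,200),(500,200),(438,60)]: q('band',px,90)
q('guideL-front',(174,30),91)
E
```

```text
disc [[286.5 156.5  24.5]]
disc (287, 155) ray [-22.2  90.8] depth [-22.1  91.1] 78.2
pivot (352, 166) ray [19.  83.3] depth [18.6 84.1] 77.8
mid pivot (349, 287) ray [19.  -1.4] depth [18.6  0.9] 78.0
mid tip (277, 282) ray [-31.6   2.1] depth [-31.4   2.6] 73.1
bar right (330, 160) ray [ 5.  87.1] depth [ 5. 87.] 71.3
band (400, 150) ray [45.9 95.4] depth [52.  91.8] 58.7
band (400, 300) ray [51.8 -3.1] depth [ 58.6 -18.7] 58.7
band (386, 200) ray [39. 65.] depth [44.3 57.7] 58.7
band (414, 200) ray [56.3 65. ] depth [63.9 57.4] 57.5
band (422, 200) ray [61.3 65. ] depth [64.3 62.2] 78.0
band (445, 200) ray [75.5 64.9] depth [75.9 64.6] 88.5
band (460, 200) ray [84.8 64.9] depth [85.  64.8] 89.3
band (500, 200) ray [109.6  64.9] depth [109.6  64.9] 90.0
band (438, 60) ray [ 64.4 145.2] depth [ 65.2 145.4] 87.1
guideL-front (174, 30) ray [-81.7 160.9] depth [-81.8 161. ] 90.5
```

```bash
python3 - <<'E'
from h import *
d=np.load('w2.npz'); im,D,T=d['im'],d['D'],d['T']; p=r.camera_params('wrist'); P=cloud(p,T,D)
for u in list(range(416,470,3))+[520,560,600,630]: print(u,w2box(P[200,u]).round(1),P[200,u,2].round(1),im[200,u])
im,D=r.snapshot('top'); cv2.imwrite('pics/t3.png',cv2.resize(im[150:360,140:460],None,fx=2.5,fy=2.5,interpolation=cv2.INTER_CUBIC))
E
```

```text
416 [64.2 58.5] 62.2 [54 55 55]
419 [64.2 60.4] 70.6 [53 56 54]
422 [64.3 62.2] 78.0 [54 56 55]
425 [64.5 63.7] 84.5 [83 85 86]
428 [65.  64.9] 89.8 [79 83 89]
431 [65.3 66.3] 95.6 [80 82 88]
434 [65.4 67.7] 101.7 [78 81 87]
437 [65.6 68.9] 107.1 [191 200 211]
440 [67.3 69. ] 107.3 [231 236 242]
443 [69.1 68.9] 106.8 [224 230 237]
446 [76. 65.] 90.1 [233 237 243]
449 [78.2 64.7] 89.2 [230 235 241]
452 [80.  64.8] 89.4 [235 239 245]
455 [82.  64.7] 89.0 [235 240 245]
458 [83.6 64.9] 89.7 [232 236 243]
461 [85.6 64.8] 89.3 [234 239 244]
464 [87.5 64.7] 89.2 [232 237 243]
467 [89.3 64.8] 89.5 [235 240 245]
520 [122.5  64.7] 89.2 [234 238 244]
560 [147.6  64.7] 89.1 [228 233 239]
600 [172.8  64.7] 89.3 [227 232 239]
630 [191.7  64.8] 89.5 [227 233 239]
```

View pics/t3.png

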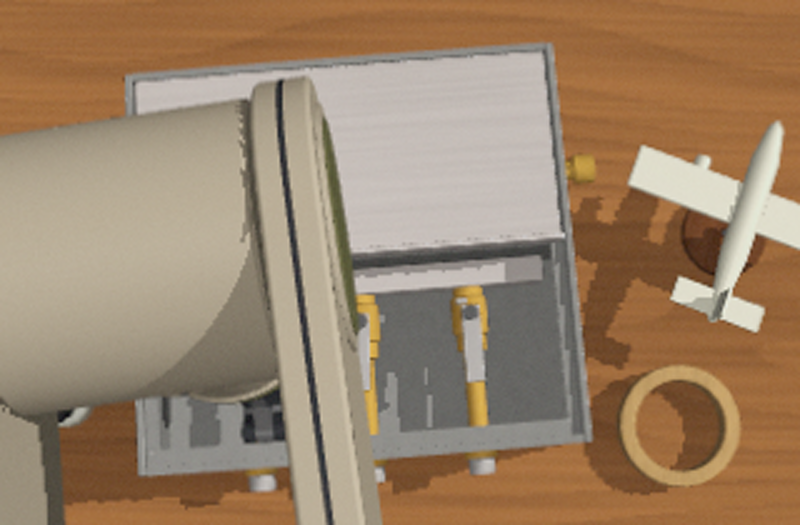

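The cover lies flat (z 89) with its lip face at x≈65.5, so it is on the stop. The tagged lever is at ~0.19 rad with its pivot at (19.5, 82.5), which fits the description. I'll go down in the bay, to the right of the paddle.

jog_arm(rows=[[[6,-12,40],[0,0,0]],[[6,-12,80],[0,0,0]],[[6,-12,105],[0,0,0]],[[6,-12,122],[0,0,0]],[[6,-12,134],[0,0,0]],[[6,-12,138],[0,0,0]],[[6,-12,138],[0,0,0]],[[6,-12,138],[0,0,0]]])

```text
time: 6.5
tool_pos: [498.8, 143.7, 69.8]
tcp_rot: [179.9, -0.0, 95.1]
ft_force: [0.1, 1.0, -0.3]
finger_gap: 0.2
grip_force: 0.0
```

```bash
python3 - <<'E'
from h import *
s=r.sense(); print(s['tool_pos'],s['tcp_rot'],s['ft_force'],w2box(s['tool_pos']))
for t in np.r_[np.arange(0.1,1.5,.12),1.5,1.571]:
    c,n=np.cos(t),np.sin(t); a,b=row(19.5-36*c-26*n,82.5+36*n-26*c,66.5,90-np.degrees(t)); print(t.round(2),a,b[2])
E
```

```text
[498.80519109 143.70792721  69.76892857] [ 1.79917119e+02 -8.40921749e-03  9.51466198e+01] [ 0.08231803  1.01763664 -0.33554104] [-14.61356546  50.27272189]
0.1 [ 9.9 -4.3  3.3] 0.097
0.22 [14.7 -6.7  3.3] 0.217
0.34 [19.7 -8.6  3.3] 0.337
0.46 [24.9 -9.8  3.3] 0.457
0.58 [ 30.2 -10.3   3.3] 0.577
0.7 [ 35.5 -10.3   3.3] 0.697
0.82 [40.8 -9.6  3.3] 0.817
0.94 [45.9 -8.2  3.3] 0.937
1.06 [50.9 -6.3  3.3] 1.057
1.18 [55.6 -3.8  3.3] 1.177
1.3 [60.  -0.7  3.3] 1.297
1.42 [63.9  2.8  3.3] 1.417
1.5 [66.3  5.4  3.3] 1.497
1.57 [68.3  7.9  3.3] 1.568
```

jog_arm(rows=[[[10,-4,2],[0,0,0.1]],[[15,-7,2],[0,0,0.22]],[[20,-8.5,2],[0,0,0.34]],[[25,-10,2],[0,0,0.46]],[[30,-10.5,2],[0,0,0.58]],[[35.5,-10.5,2],[0,0,0.7]],[[41,-9.5,2],[0,0,0.82]],[[46,-8,2],[0,0,0.94]],[[51,-6.5,2],[0,0,1.06]],[[51,-6.5,2],[0,0,1.06]]])

```text
time: 7.5
tool_pos: [487.5, 194.0, 67.8]
tcp_rot: [180.0, -0.0, 34.3]
ft_force: [-1.5, -1.6, 0.4]
finger_gap: 0.2
grip_force: 0.8
```

```bash
python3 - <<'E'
from h import *
s=r.sense(); print(s['tool_pos'],s['tcp_rot'],s['ft_force'],s['joint_pos'],w2box(s['tool_pos']))
for t in np.r_[1.06,np.arange(1.12,1.66,.06)]:
    c,n=np.cos(t),np.sin(t); a,b=row(19.5-36*c-26*n,82.5+36*n-26*c,67,90-np.degrees(t)); print(t.round(2),a,b[2])
E
```

```text
[487.49519996 194.02270016  67.8099696 ] [ 1.79955567e+02 -4.64501425e-02  3.43340919e+01] [-1.45906893 -1.58970159  0.37189722] [ 1.61219117e+01  4.06240720e+00  1.06686888e+02 -2.96214316e-02
  6.91926976e+01  7.17983460e+01] [-21.22759782 101.41709453]
1.06 [0.3 0.4 0.8] -0.004
1.12 [ 2.5 -1.1  0.8] 0.056
1.18 [ 4.8 -2.5  0.8] 0.116
1.24 [ 7.1 -3.7  0.8] 0.176
1.3 [ 9.6 -4.8  0.8] 0.236
1.36 [12.1 -5.7  0.8] 0.296
1.42 [14.6 -6.5  0.8] 0.356
1.48 [17.2 -7.1  0.8] 0.416
1.54 [19.8 -7.6  0.8] 0.476
1.6 [22.5 -7.9  0.8] 0.536
```

jog_arm(rows=[[[2.5,-1,0],[0,0,0.056]],[[5,-2.5,0],[0,0,0.116]],[[7,-3.5,0],[0,0,0.176]],[[9.5,-5,0],[0,0,0.236]],[[12,-5.5,0],[0,0,0.296]],[[14.5,-6.5,0],[0,0,0.356]],[[17,-7,0],[0,0,0.416]],[[20,-7.5,0],[0,0,0.476]],[[20,-7.5,0],[0,0,0.476]]])

```text
time: 8.4
tool_pos: [499.4, 211.7, 67.6]
tcp_rot: [-180.0, -0.0, 7.3]
ft_force: [-3.5, 0.5, 1.4]
finger_gap: 0.1
grip_force: 1.6
```

```bash
python3 - <<'E'
from h import *
s=r.sense(); print(s['time'],s['tool_pos'],s['tcp_rot'],s['ft_force'],s['joint_pos'],w2box(s['tool_pos']))
im,D=r.snapshot('wrist'); p,T=pose('wrist',s); np.savez('w4.npz',im=im,D=D,T=T); cv2.imwrite('pics/w4.png',im)
E
```

```text
8.4 [499.43937593 211.70630274  67.61170871] [-1.79967210e+02 -2.63538019e-02  7.29980093e+00] [-3.462445    0.46939338  1.40786505] [1.75369181e+01 6.75291115e+00 1.03830619e+02 2.94712540e-02
 6.93847104e+01 1.00226741e+02] [ -7.70104206 117.92180383]
```

View pics/w4.png

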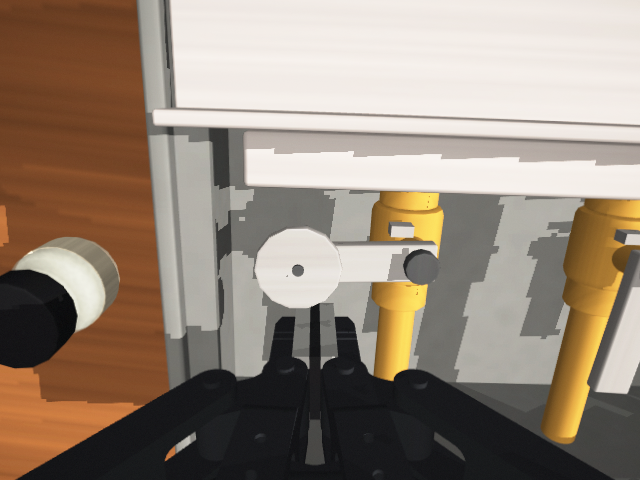

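The wrist view shows the paddle at (298,268) beside the fingertips and the lever nearly across the pipe, pivot (421,267). I'll creep on to the stop.

jog_arm(rows=[[[1,0,0],[0,0,0.03]],[[2,0,0],[0,0,0.03]],[[3,0,0],[0,0,0.03]],[[4,0,0],[0,0,0.03]],[[4,0,0],[0,0,0.03]]])

```text
time: 8.95
tool_pos: [501.6, 212.1, 66.6]
tcp_rot: [-180.0, 0.2, 5.5]
ft_force: [-11.6, 0.6, 6.2]
finger_gap: -0.3
grip_force: 5.4
```

jog_arm(rows=[[[1,0,0],[0,0,0]],[[2,0,0],[0,0,0]],[[2,0,0],[0,0,0]],[[2,0,0],[0,0,0]]])

```text
time: 9.35
tool_pos: [502.1, 212.2, 66.4]
tcp_rot: [-180.0, 0.4, 5.5]
ft_force: [-18.1, -0.4, 12.6]
finger_gap: 0.2
grip_force: 9.3
```

The force is climbing with hardly any motion, so the lever is at its stop. Retreat, rise and check.

jog_arm(rows=[[[-4,0,0],[0,0,0]],[[-12,0,0],[0,0,0]],[[-18,0,-5],[0,0,0]],[[-18,0,-45],[0,0,0]],[[-18,0,-90],[0,0,0]],[[-40,30,-130],[0,0,0]],[[-40,60,-140],[0,0,0]],[[-40,60,-140],[0,0,0]],[[-40,60,-140],[0,0,0]],[[-40,60,-140],[0,0,0]]])

```text
time: 10.35
tool_pos: [470.6, 148.8, 206.2]
tcp_rot: [-180.0, 0.0, 5.4]
ft_force: [0.4, 0.0, -0.2]
finger_gap: -0.1
grip_force: 0.0
```

```bash
python3 - <<'E'
from h import *
s=r.sense(); print(s['time'],s['tool_pos'],s['tcp_rot'],s['ft_force'])
im,D=r.snapshot('wrist'); p,T=pose('wrist',s); np.savez('w5.npz',im=im,D=D,T=T); cv2.imwrite('pics/w5.png',im)
E
```

```text
10.35 [470.6237268  148.84801423 206.20358899] [-1.79987127e+02  4.15096149e-02  5.43671252e+00] [ 0.42159178  0.01635315 -0.18994744]
```

View pics/w5.png

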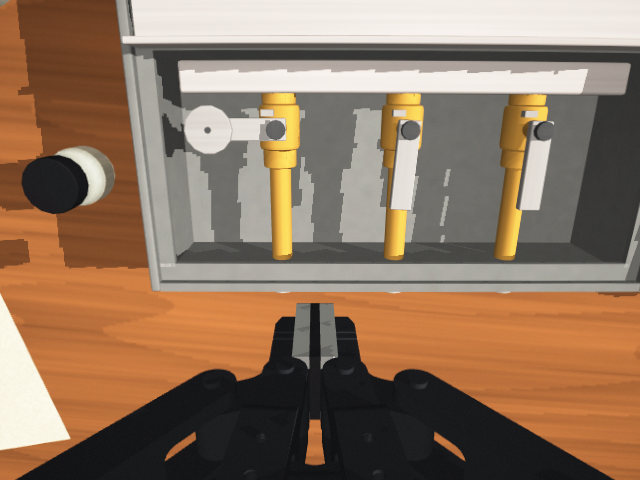

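The view shows the tagged disc at (208,130) square to its pivot at (275,130). The other levers still point forward, the lip is behind the bay (row ~42), and the jar is in place.

```bash
python3 - <<'E'
from h import *
d=np.load('w5.npz'); im,D,T=d['im'],d['D'],d['T']; p=r.camera_params('wrist')
f=lambda px,z:w2box(onplane(p,T,[px],z))[0]
g=cv2.medianBlur(cv2.cvtColor(im,cv2.COLOR_BGR2GRAY),3)
c=cv2.HoughCircles(g[90:170,170:246],cv2.HOUGH_GRADIENT,1,50,param1=120,param2=12,minRadius=18,maxRadius=30); print(None if c is None else c[0]+[170,90,0])
a,b=f((208,130),76),f((275,130),76); print('disc',a,'pivot',b,'angle',np.arctan2(a[1]-b[1],-(a[0]-b[0])))
m0,m1=f((409,130),76),f((401,209),72); print('mid',m0,m1)
print('lip',f((300,44),107),f((500,44),107))
E
```

```text
[[206.5 127.5  22.5]]
disc [ 18.87128551 124.9981673 ] pivot [18.88076581 83.41093077] angle 1.570568365059207
mid [19.1164799   0.34933979] [-32.35907047   1.2449133 ]
lip [64.62008717 66.54288353] [ 65.23108064 -37.56276163]
```

The handle measures 1.571 rad, the middle lever is unchanged and the cover is still at its stop. Handing in.

```bash
python3 -c "
from bench import r
print(r.hand_in())"
```

```text
the job is handed in; nothing more can be done
None
```

The cover is pushed back against its rear stop, the tagged (left) valve is fully shut (measured 1.571 rad), the other two handles were not touched, and the job is handed in at about 10.4 s of the 45 s allowed; no verdict was shown.

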